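# Clamp the tool holder in the setting fixture and hold the drawbar lever

### The arm

A 6-joint arm with a two-finger parallel gripper is mounted at the origin on the work surface. World frame = base frame: x ahead of the robot, y to its left, z up, the work surface at z = 0. Lengths are in mm, angles in rad, forces in N, time in s.
With the tool pointing down it reaches from about 275 to 1000 mm from the base axis. Payload 8.4 kg.
Tool frame: the origin (TCP) lies on the mounting face of the last link; the fingertips stand 173 mm ahead of it and the grasp point (between the pads) lies 155 mm ahead of it; z points along the fingers, y is the line along which they close (so a half turn about z gives the same grasp; the last joint's range is limited). The gripper opens to 85 mm and grips with 20 to 120 N. Pads are 22 mm wide; open, the fingers measure 114 mm over their backs; the gripper's body (76 mm by 85 mm) begins 54 mm behind the grasp point. The pads swing forward as they close: fully open they stand 13 mm farther back than shut.
Start: joints at [-1.119, 0.353, 1.633, -0, 1.155, -0.002], TCP at [273.99, -561.747, 404.681] pointing down, gripper open.
Joint ranges: [-2.63, 2.63], [-0.92, 2.1], [0.06, 2.66], [-1.3, 4.44], [0, 2.69], [-3.02, 3.02]. Speed limits (rad/s): [2.22, 2.22, 2.79, 3.14, 3.14, 3.14].

### API

Orientations are given as [roll, pitch, yaw] about the fixed x, y, z axes, in that order (R = Rz(yaw) Ry(pitch) Rx(roll)).
In Python, from rig import r gives the robot as it stands.
- The arm moves only by the tool apply_moves, never from a script. Its argument "deltas" is a list of rows, each an object with "claw": the gripper command: -1 is fully open, 1 is shut, values between are in proportion; "delta_pos": the shift along the tool's x, y, z in cm, a list of three; "yaw": the turn about the tool's z in rad. In form: [{"claw": claw, "delta_pos": [tx, ty, tz], "yaw": yaw}, ...]. A call has 1 to 8 rows; each row shifts and turns the commanded pose from where the row before left it, along the tool's axes as they then stand; what a row does not reach is not made up. A row lasts 1/8 s, in which the tool goes at most 62.5 mm and 10.7 degrees, less where a joint would pass 70% of its speed; a pose out of reach is approached as far as the arm can. A call with a gripper value outside its range is refused whole. The fingers move at their own pace and stop on an object; "grip_force" is the grip in N (left out, the last holds). Time passes only in rows, so rows that do not move let the fingers close. It gives the time, the measured TCP pose, the force, the opening and the grip force at its end, in the units of the state.
- r.sense(): the state, without advancing time (a new reading comes with each control period).
- r.grab_frame(name): name is "side" or "top"; returns a dict with "img" (384x512x3 uint8, blue, green, red), "z_map" (384x512 float32, mm along the optical axis (not along the pixel's ray), 0 where there is no reading), "fx", "fy", "cx", "cy" (pixels), "eye" and "rotation" of the camera in the world. Camera axes: x right, y up, looking along -z (the intrinsics and any distortion apply to the point x, -y, -z); pixel columns grow to the right and rows downward; lengths in mm; the calibration is good to about 2 mm. A picture is of the moment at which its call begins.
- r.sign_off(): hands the job in; it is judged then, once.
The state is a dict: "clock": time; "qpos": joint angles; "qvel": joint speeds; "joint_efforts": joint torques, N m; "eef_pos": TCP position; "tcp_rot": TCP orientation; "contact_force": force on the tool from outside, world axes, zero at the start; "wrist_torque": the same for the moment, N m; "opening": opening from 0.0 (shut) to 1.0 (fully open); "grasp_force": force on a finger pad.
Only numpy, scipy, OpenCV 4.12 (cv2) and the standard library are available. Lean on these libraries where they do the work, as an engineer would, in place of code of your own. Each camera call takes 0.05 s, during which the arm holds its last target. There are 200 camera calls.

### The job

The tool holder standing in the round spindle unit has to be clamped for measuring: first turn the lock ring by its upright crank pin until the pin stands in line with the long locked mark on the foot. Then flip the safety catch of the clamp unit fully over, away from the lever, until it lies on its open stop, and after that pull the lever by its cross handle back to its stop, on the robot's side, and hold it there: the lever is sprung, and the program finishes with the fingers still holding it. Leave the ring locked, and leave the other things on the bench where they are.

Things in the scene. Friction and masses are not known exactly. Their poses are not given: they have to be found in the camera images.
- spindle_unit: Fixed round spindle unit on the 15 mm granite plate (top at z = 15 mm), left or right of the clamp unit: black foot 210 mm across, 12 mm high, neck to 43 mm; in its middle a steel tool holder: 62 mm across up to 90 mm, 44 mm nut up to 120 mm, 16 mm cutter up to 165 mm. Origin: centre of the underside, on the ring's axis; z up; yaw varies by 0.35 rad either way.
- ring (a joint): Angle (rad) of the aluminium lock ring (116 mm across, 46 to 62 mm above the unit's underside) about the unit's upright axis: grows counterclockwise from above, 0 (pin between the two small round studs: unlocked; starts at 0 to 0.4) to 1.6. At 1.2 the pin is in line with the locked mark; it can be turned past it. Friction (1.3 N at the pin) keeps it where it is left.
- ring_pin (a point): Centre of the top of the ring's upright steel crank pin, 14 mm diameter, 45 mm of it free above the ring's radial arm (arm top 60 mm, pin top 105 mm above the unit's underside), 90 mm from the ring's axis. Take it from above; the pin is fixed to the ring and may turn between the pads.
- locked_mark (a point): Outer end of the long locked mark, a single aluminium bar 45 mm long, 7 mm wide, that lies radially on the foot on the robot's side (68 to 113 mm from the axis); the point is 113 mm from the axis at its top, 21 mm above the unit's underside. The ring is locked when its pin stands over this bar's line.
- clamp_unit: Fixed grey clamp unit on the same plate: foot 140 x 150 x 12 mm, two cheeks 65 mm high carry the lever, two dark brackets 62 mm high the catch. Origin: on the underside, 25 mm to the -y side of the foot's centre, level with the lever's middle; x points away from the robot, y to the left, where the catch is; yaw varies by 0.35 rad either way.
- lever (a joint): Angle (rad) of the yoke lever about the unit's y axis at lever_hinge: 0 at rest (leaning 0.15 rad away from the robot), grows as its top is pulled to the unit's -x side, towards the robot; stop at 0.7. Spring return: 2.5 N at the bar at rest, 8 N at the stop. While shut, the catch's cross bar stands on the robot's side of the lever's left arm and blocks it after about 0.1.
- lever_bar (a point): Middle of the lever's black round cross handle: 18 mm diameter, 76 mm long along the unit's y axis, 110 mm from lever_hinge, 159 mm above the unit's underside at rest. Two 10 mm steel arms carry it, 64 mm apart: between them the bar is free, to be pinched or hooked from above, fingers on its two x sides; it may turn between the pads. It moves on a circle about lever_hinge.
- lever_hinge (a point): Lever's hinge axis (along the unit's y), fixed, 20 mm on the +x side of the unit's origin and 50 mm above its underside.
- catch (a joint): Angle (rad) of the steel safety catch about the unit's x axis at catch_hinge: 0 shut (upright, cross bar in front of the lever's left arm; it stays shut by itself), grows as its top is flipped to the unit's +y side, away from the lever; open stop at 1.35, nearly lying. Let go past about 0.5 it falls on to the open stop by its own weight; from there on its cross bar is clear of the lever.
- catch_tab (a point): Middle of the top end of the catch's upright bar (10 mm along the unit's x, 12 mm wide), 115 mm above catch_hinge, so 165 mm above the unit's underside when shut. The cross bar (10 x 62 x 14 mm) runs from it towards the lever, 48 to 62 mm above catch_hinge; above that the upright can be pinched from above, fingers on its two x sides.
- catch_hinge (a point): Catch's hinge axis (along the unit's x), fixed, at x 13 mm, y 72 mm of the clamp unit, 50 mm above its underside.
- spare_holder: Bystander: loose steel tool holder standing on the plate, 63 mm diameter, 75 mm high, origin under its centre. Leave it alone.
- spanner: Bystander: loose steel open-ended spanner lying on the plate beyond the two units. Leave it alone.
- insert_tray: Bystander: loose grey open tray, 80 x 110 x 30 mm, origin under its centre. Leave it alone.

How it is judged (in metres and radians):
On the way, in this order (a step that is already met when the one before it is completed fails the run):
1. the lock ring is turned to its locked mark, the catch still shut (value of joint ring between 1.1 and 1.3 rad and value of joint catch below 0.3 rad), for 0.2 s.
2. the catch is flipped fully open, the lever still at rest (value of joint catch above 1.15 rad and value of joint lever below 0.15 rad), for 0.2 s.
3. the lever is pulled to its stop (value of joint lever above 0.6 rad), for 0.2 s.
At the end, for the whole second after the job is handed in: For the whole last second the fingers hold the lever (contact force over 1.5 N) at or near its stop (joint over 0.6 of 0.7 rad), the catch lies open (over 1.15 of 1.35 rad) and the ring stands at its locked mark (1.2 rad, within 0.1 rad, 9 mm at the pin) (value of joint ring between 1.1 and 1.3 rad and value of joint catch above 1.15 rad and value of joint lever above 0.6 rad and contact force between the fingers and clamp_unit above 1.5 N); the arm keeps its last pose, push and grip.
It fails at once if the lever is forced past the shut catch (value of joint lever above 0.2 rad and value of joint catch below 0.35 rad).
It fails at once if the spare tool holder is shoved or upset (distance of spare_holder from where it was at the start of the episode above 0.03 m or angle between spare_holder's own z axis and vertical above 0.5 rad).
It fails at once if the tray is shoved or upset (distance of insert_tray from where it was at the start of the episode above 0.03 m or angle between insert_tray's own z axis and vertical above 0.5 rad).
It fails at once if the spanner is shoved (distance of spanner from where it was at the start of the episode above 0.03 m).
It also fails if it takes over 64 s, if anything falls off the work surface, if the arm or the gripper's body presses on something with over 40 N, if the wrist force passes 120 N, or if a joint passes its speed limit or range.

## Working session

There is one attempt and no reset: what is moved stays moved. The work goes in short steps, Python scripts to look and compute and a tool call to move; the robot and the scene stay as the last step left them, time stands still between calls to the robot, and variables do not carry over. Pictures are saved under pics/ and viewed, at most 10 in all, crops included, and the job is handed in when it is done.

Besides the shell and the picture viewer there is one more tool, called by a JSON object that holds its "api" and its "payload", one argument or row to a line. apply_moves: Moves the arm, as the interface text tells. Its arguments: {"type":"object","properties":{"deltas":{"type":"array"},"grip_force":{"type":"number"}},"required":["deltas"]}

```bash
mkdir -p pics; cat > h.py <<'E'
import numpy as np, cv2
from rig import r
def pt(f,u,v,z=None):
    """pixel -> world; via depth (median 3x3) or plane z"""
    ray=np.array([(u-f["cx"])/f["fx"],-(v-f["cy"])/f["fy"],-1.])
    R=np.array(f["rotation"]);e=np.array(f["eye"])
    if z is None:
        d=f["z_map"][int(v)-1:int(v)+2,int(u)-1:int(u)+2];d=np.median(d[d>0]) if (d>0).any() else 0
        return e+R@(ray*d)
    w=R@ray; return e+w*(z-e[2])/w[2]
def cloud(f):
    v,u=np.mgrid[0:384,0:512];d=f["z_map"]
    c=np.stack([(u-f["cx"])/f["fx"]*d,-(v-f["cy"])/f["fy"]*d,-d],-1)
    return c@np.array(f["rotation"]).T+np.array(f["eye"])
E
python3 - <<'E'
from h import *
for n in("top","side"):
    f=r.grab_frame(n); np.savez(n+"0.npz",**f)
    print(n,{k:np.round(f[k],3).tolist() for k in f if k not in("img","z_map")})
    cv2.imwrite(f"pics/{n}0.png",cv2.resize(f["img"],(800,600),interpolation=cv2.INTER_CUBIC))
print(r.sense())
E
```

```text
top {'fx': 414.23, 'fy': 414.23, 'cx': 247.307, 'cy': 197.146, 'eye': [481.259, 20.142, 1242.243], 'rotation': [0.074, 0.03, -1.565]}
side {'fx': 460.723, 'fy': 460.723, 'cx': 253.263, 'cy': 193.495, 'eye': [366.91, 914.747, 896.774], 'rotation': [0.871, -0.011, -2.916]}
{'clock': 0.1, 'qpos': array([-1.11936559e+00,  3.53578839e-01,  1.63407544e+00,  1.56607111e-05,
        1.15519294e+00, -2.42301459e-03]), 'qvel': array([-2.84218281e-04,  3.83740904e-04, -1.49799767e-03, -1.08988437e-03,
        6.78680052e-05, -6.76774420e-04]), 'joint_efforts': array([-8.87566807e-05, -6.06358695e+01, -3.42818999e+01,  8.63096807e-05,
        3.94784234e-03, -1.98138099e-05]), 'eef_pos': array([ 273.9149084 , -561.53774373,  404.02993889]), 'tcp_rot': array([-3.14033813e+00, -1.73594039e-05,  4.53847408e-01]), 'contact_force': array([ 0.65998777, -0.85496683,  1.02581055]), 'wrist_torque': array([-0.02518216, -0.00199061, -0.0311199 ]), 'grasp_force': 0.0, 'opening': 1.0027737520667832}
```

View pics/top0.png

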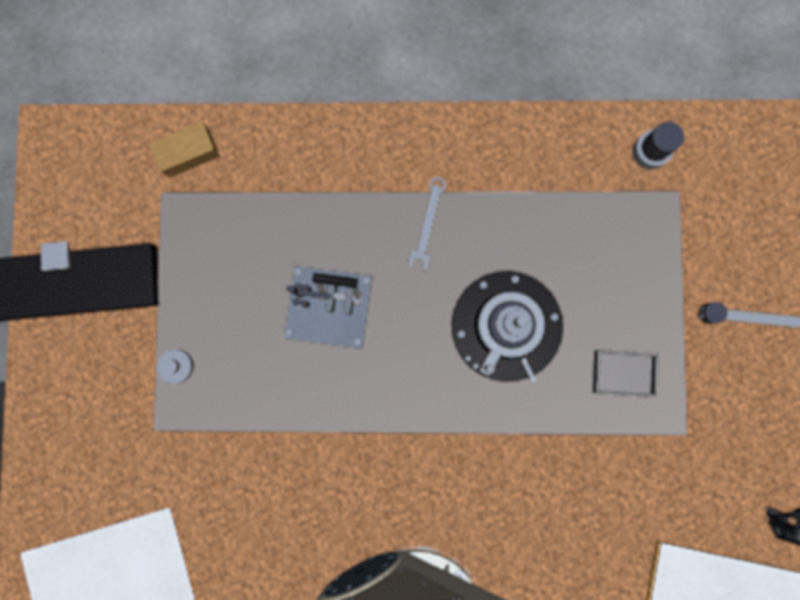

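View pics/side0.png

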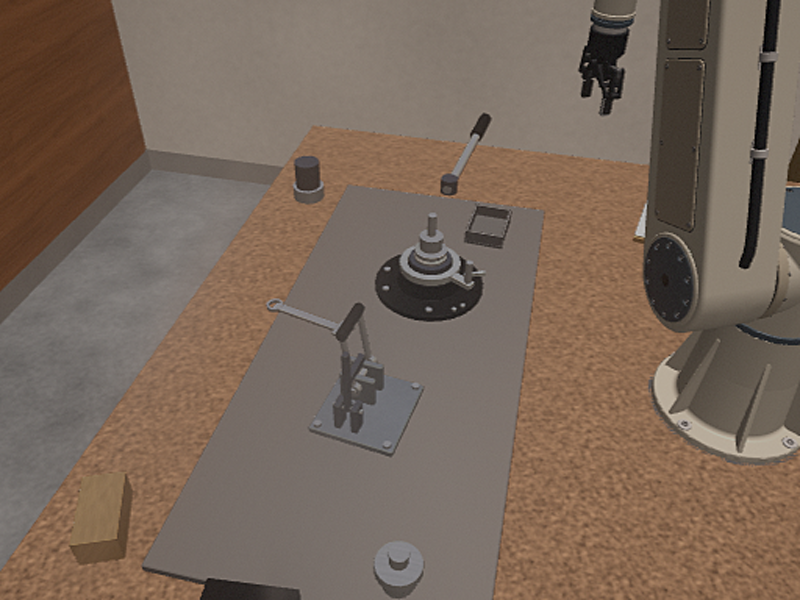

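The top view shows the spindle foot at about (507,326), the ring pin at (487,369), the mark bar from (524,361) to (535,380), the clamp foot around (329,307), the lever bar at (336,280) and the catch at about (300,290). The side view shows the catch upright and the lever at rest. The camera `rotation` is RPY, so I'll convert it and enlarge both units.

```bash
cat >> h.py <<'E'
from scipy.spatial.transform import Rotation as Ro
_g=r.grab_frame
def grab(n):
    f=dict(_g(n)); f["rotation"]=Ro.from_euler("xyz",f["rotation"]).as_matrix(); return f
def load(n):
    f=dict(np.load(n)); f["rotation"]=Ro.from_euler("xyz",f["rotation"]).as_matrix(); return f
def crop(f,u0,v0,w,h,s): return cv2.resize(f["img"][v0:v0+h,u0:u0+w],None,fx=s,fy=s,interpolation=cv2.INTER_CUBIC)
E
python3 - <<'E'
from h import *
f=load("top0.npz"); c=cloud(f)
# crops: clamp u 176..246, v 160..230 ; spindle u 280..370 v 165..255
a=crop(f,178,162,66,66,6);b=crop(f,284,168,80,80,5)
b=cv2.copyMakeBorder(b,0,0,0,0,cv2.BORDER_CONSTANT)
a=cv2.resize(a,(400,400));cv2.imwrite("pics/crop_top.png",np.hstack([a,b]))
print("plate z",pt(f,160,250),pt(f,250,250))
g=load("side0.npz"); print("side plate",pt(g,200,300),pt(g,150,350))
# compare pin/bar from both
s=crop(g,190,185,90,110,5);t=crop(g,235,130,80,80,5)
cv2.imwrite("pics/crop_side.png",np.hstack([s[:550],cv2.copyMakeBorder(t,0,150,0,0,cv2.BORDER_CONSTANT)[:550,:350]]))
E
```

```text
plate z [414.68818223 314.46986033  16.45856616] [416.77715353  48.08368466  17.0692727 ]
side plate [625.6487653  297.11431484  15.77068823] [688.17409642 444.3014166   16.08883206]
```

View pics/crop_top.png

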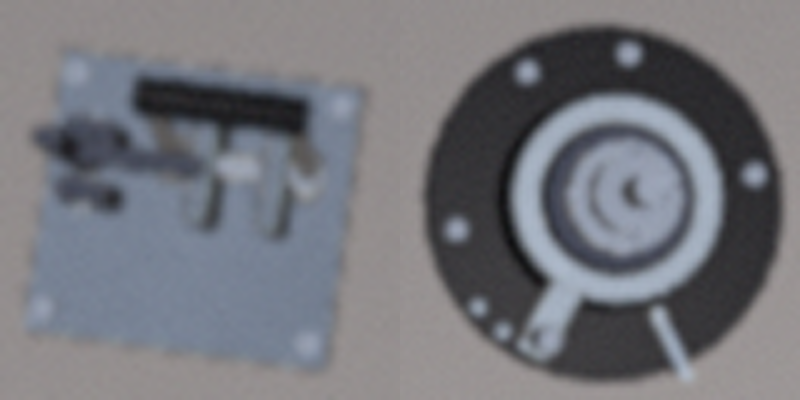

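View pics/crop_side.png

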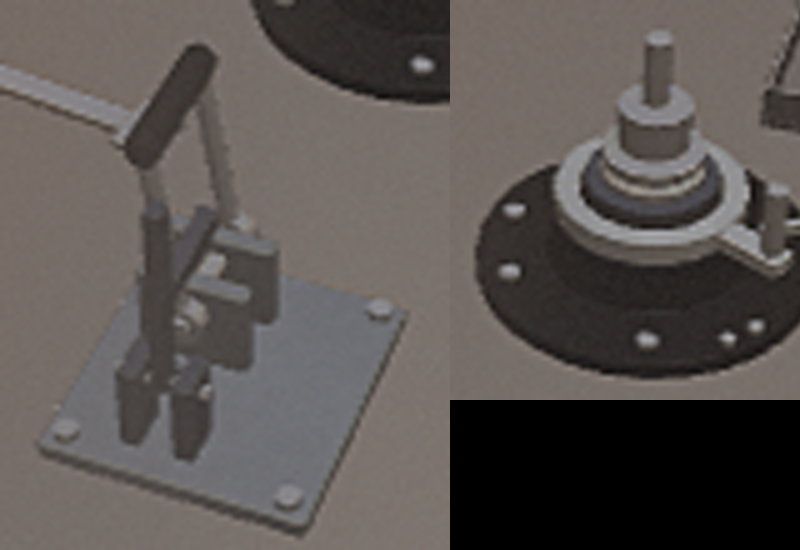

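In the crops, the clamp foot corners are at (65,48), (365,90), (328,370) and (28,330). The bar ends are at (135,92) and (307,115), and the catch top is near (45,137). On the spindle, the foot circle spans 423–783 by 25–380, the pin top is at (543,338), and the mark's outer end is at (688,380). In the side crop, the pin top is at (775,188), the catch top at (157,208), and the bar ends at (143,150) and (200,60).

```bash
cat > m.py <<'E'
from h import *
f=load("top0.npz"); g=load("side0.npz")
P=lambda p,s,u0,v0:((p[0]+.5)/s-.5+u0,(p[1]+.5)/s-.5+v0)
A=lambda x,y,z:pt(f,*P((x,y),400/66,178,162),z)
B=lambda x,y,z:pt(f,*P((x-400,y),5,284,168),z)
S=lambda x,y,z:pt(g,*P((x,y),5,190,185),z)
T=lambda x,y,z:pt(g,*P((x-450,y),5,235,130),z)
C=np.array([A(*p,27)for p in[(65,48),(365,90),(328,370),(28,330)]])
print("foot corners",C.round(1).tolist(),"sides",[round(np.linalg.norm(C[i]-C[i-1]),1)for i in range(4)])
dx=(C[0]-C[3]+C[1]-C[2]);dy=(C[0]-C[1]+C[3]-C[2])
yaw=np.mean([np.arctan2(dx[1],dx[0]),np.arctan2(dy[1],dy[0])-np.pi/2]);c=C.mean(0)
R=Ro.from_euler("z",yaw).as_matrix(); o=c+R@[0,-25,0];o[2]=15
print("yaw",yaw,"clamp o",o.round(1))
# side foot corners
CS=np.array([S(*p,27)for p in[(405,316),(303,528),(40,443)]])
print("side corners",CS.round(1).tolist())
print("bar pred",(o+R@[20-110*np.sin(-.15),0,159]).round(1),"seen top",((A(137,95,174)+A(307,113,174))/2).round(1),"side",((S(143,140,174)+S(200,65,174))/2).round(1))
print("tab pred",(o+R@[13,72,165]).round(1),"top",A(47,137,180).round(1),"side",S(157,206,180).round(1))
# spindle
L=[B(423,205,27),B(783,200,27),B(605,25,27),B(605,380,27)]
sp=np.array([(L[2]+L[3])[0]/2,(L[0]+L[1])[1]/2,15]);print("spindle",sp.round(1),"diam",np.linalg.norm(L[0]-L[1]).round(1),np.linalg.norm(L[2]-L[3]).round(1))
print("ring top centre", ((B(507,198,77)+B(724,198,77))/2).round(1),((B(615,92,77)+B(615,305,77))/2).round(1))
print("cutter side",T(658,38,180).round(1),"top",B(634,192,180).round(1))
for n,p in dict(pin_top=B(543,336,120),pin_side=T(777,187,120),markout=B(688,380,36),markin=B(655,310,36)).items():
    d=p-sp;print(n,p.round(1),"r",np.hypot(*d[:2]).round(1),"ang",np.arctan2(d[1],d[0]).round(3))
cl=cloud(f);m=(cl[...,2]>100)&(cl[...,2]<135)&(np.hypot(*(np.moveaxis(cl[...,:2]-sp[:2],-1,0)))>75)&(np.hypot(*(np.moveaxis(cl[...,:2]-sp[:2],-1,0)))<105)
print("pin cloud top",m.sum(),cl[m].mean(0).round(1) if m.any() else"")
cl=cloud(g);m=(cl[...,2]>85)&(cl[...,2]<135)&(np.hypot(*(np.moveaxis(cl[...,:2]-sp[:2],-1,0)))>75)&(np.hypot(*(np.moveaxis(cl[...,:2]-sp[:2],-1,0)))<105)
print("pin cloud side",m.sum(),cl[m].mean(0).round(1) if m.any() else"")
E
python3 m.py
```

```text
foot corners [[653.4, 232.5, 27.0], [633.0, 85.1, 27.0], [496.6, 102.0, 27.0], [515.2, 248.3, 27.0]] sides [np.float64(139.1), np.float64(148.8), np.float64(137.5), np.float64(147.4)]
yaw -0.12497398021385164 clamp o [571.4 142.2  15. ]
side corners [[496.6, 106.8, 27.0], [516.7, 251.0, 27.0], [652.5, 230.8, 27.0]]
bar pred [607.6 137.6 174. ] seen top [608.5 138.7 174. ] side [608.8 133.9 174. ]
tab pred [593.3 212.  180. ] top [593.4 212.9 180. ] side [594.3 209.4 180. ]
spindle [ 541.2 -168.    15. ] diam 209.3 207.6
ring top centre [ 540.7 -167.4   77. ] [ 540.6 -167.2   77. ]
cutter side [ 541.8 -172.7  180. ] top [ 538.5 -160.3  180. ]
pin_top [ 464.1 -121.2  120. ] r 90.2 ang 2.597
pin_side [ 462.9 -130.1  120. ] r 87.0 ang 2.69
markout [ 438.1 -214.8   36. ] r 113.2 ang -2.716
markin [ 478.1 -196.3   36. ] r 69.1 ang -2.72
pin cloud top 26 [ 461.2 -124.3  119.3]
pin cloud side 58 [ 461.3 -121.6  107.5]
```

Everything agrees: foot 138×148 mm, foot diameter about 208 mm, mark end at r = 113.2 mm, pin at r = 90 mm. The clamp origin is (571,142) with yaw −0.125. The spindle axis is (541,−168), the pin is near (462.5,−123), and its target is (459,−205). First I'll turn the tool to world yaw 0, then move above the pin.

{"api": "apply_moves", "payload": {
  "deltas": [
    {"claw": -1, "delta_pos": [0, 0, 0], "yaw": 0.151},
    {"claw": -1, "delta_pos": [0, 0, 0], "yaw": 0.151},
    {"claw": -1, "delta_pos": [0, 0, 0], "yaw": 0.152},
    {"claw": -1, "delta_pos": [2.3, -5.5, 0], "yaw": 0},
    {"claw": -1, "delta_pos": [2.3, -5.5, 0], "yaw": 0},
    {"claw": -1, "delta_pos": [2.3, -5.5, 0], "yaw": 0},
    {"claw": -1, "delta_pos": [2.3, -5.5, 0], "yaw": 0},
    {"claw": -1, "delta_pos": [2.3, -5.5, 0], "yaw": 0}
  ],
  "grip_force": 30
}}

```text
clock: 1.1
eef_pos: [389.3, -285.0, 404.6]
tcp_rot: [-3.141, -0.0, -0.001]
contact_force: [1.3, -0.6, -0.1]
opening: 1.002
grasp_force: 0.0
```

{"api": "apply_moves", "payload": {
  "deltas": [
    {"claw": -1, "delta_pos": [2.44, -5.4, 0], "yaw": 0},
    {"claw": -1, "delta_pos": [2.44, -5.4, 0], "yaw": 0},
    {"claw": -1, "delta_pos": [2.44, -5.4, 0], "yaw": 0},
    {"claw": -1, "delta_pos": [0, 0, 0], "yaw": 0},
    {"claw": -1, "delta_pos": [0, 0, 4.5], "yaw": 0},
    {"claw": -1, "delta_pos": [0, 0, 4.5], "yaw": 0},
    {"claw": -1, "delta_pos": [0, 0, 4.5], "yaw": 0},
    {"claw": -1, "delta_pos": [0, 0, 1.0], "yaw": 0}
  ]
}}

```text
clock: 2.1
eef_pos: [460.8, -125.2, 257.4]
tcp_rot: [-3.14, 0.005, -0.001]
contact_force: [0.5, 0.4, 0.7]
opening: 1.004
grasp_force: 0.0
```

{"api": "apply_moves", "payload": {
  "deltas": [
    {"claw": 1, "delta_pos": [0, 0, 0], "yaw": 0},
    {"claw": 1, "delta_pos": [0, 0, 0], "yaw": 0},
    {"claw": 1, "delta_pos": [0, 0, 0], "yaw": 0},
    {"claw": 1, "delta_pos": [0, 0, 0], "yaw": 0},
    {"claw": 1, "delta_pos": [0, 0, 0], "yaw": 0},
    {"claw": 1, "delta_pos": [0, 0, 0], "yaw": 0}
  ]
}}

```text
clock: 2.85
eef_pos: [462.6, -124.8, 260.6]
tcp_rot: [3.141, -0.001, -0.0]
contact_force: [-2.0, 0.1, 8.3]
opening: 0.156
grasp_force: 29.4
```

```bash
python3 - <<'E'
from h import *
f=grab("top");g=grab("side")
cv2.imwrite("pics/grip.png",np.hstack([crop(f,270,150,100,110,4),crop(g,235,110,100,110,4)]))
s=r.sense();print(s["eef_pos"],s["contact_force"],s["wrist_torque"],s["grasp_force"])
E
```

```text
[ 462.58743357 -124.83234933  260.59410235] [-1.46190666  1.10806955  7.24426312] [ 0.06168705  0.30695696 -0.03767624] 29.388006627559662
```

View pics/grip.png

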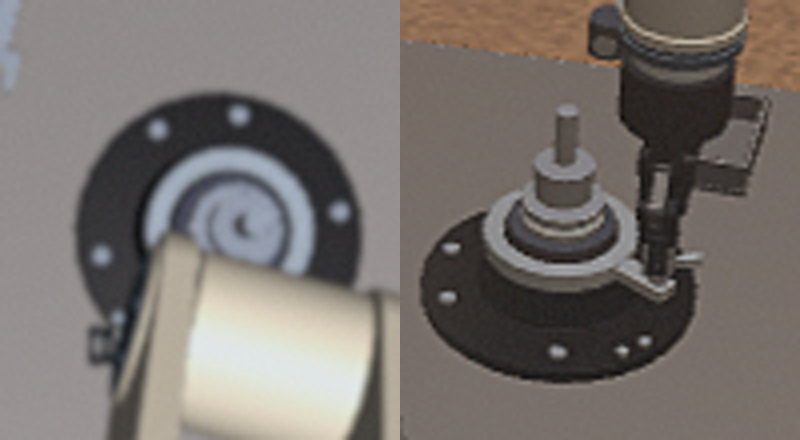

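The grip is good: opening about 13 mm, 29 N on the pads. Next I'll swing the pin 0.93 rad along its arc.

{"api": "apply_moves", "payload": {
  "deltas": [
    {"claw": 1, "delta_pos": [-0.45, 0.94, 0], "yaw": 0},
    {"claw": 1, "delta_pos": [-0.33, 0.98, 0], "yaw": 0},
    {"claw": 1, "delta_pos": [-0.22, 1.02, 0], "yaw": 0},
    {"claw": 1, "delta_pos": [-0.1, 1.04, 0], "yaw": 0},
    {"claw": 1, "delta_pos": [0.02, 1.04, 0], "yaw": 0},
    {"claw": 1, "delta_pos": [0.14, 1.04, 0], "yaw": 0},
    {"claw": 1, "delta_pos": [0.26, 1.01, 0], "yaw": 0},
    {"claw": 1, "delta_pos": [0.37, 0.97, 0], "yaw": 0}
  ]
}}

```text
clock: 3.95
eef_pos: [458.9, -205.3, 259.9]
tcp_rot: [-3.141, 0.001, 0.0]
contact_force: [-1.5, 4.2, 5.7]
opening: 0.158
grasp_force: 30.1
```

{"api": "apply_moves", "payload": {
  "deltas": [
    {"claw": 1, "delta_pos": [0, 0, 0], "yaw": 0},
    {"claw": 1, "delta_pos": [0, 0, 0], "yaw": 0},
    {"claw": 1, "delta_pos": [0, 0, 0], "yaw": 0}
  ]
}}

```text
clock: 4.32
eef_pos: [459.0, -205.7, 259.9]
tcp_rot: [3.141, 0.001, 0.0]
contact_force: [-4.4, -2.7, 6.0]
opening: 0.155
grasp_force: 30.0
```

{"api": "apply_moves", "payload": {
  "deltas": [
    {"claw": -1, "delta_pos": [0, 0, 0], "yaw": 0},
    {"claw": -1, "delta_pos": [0, 0, 0], "yaw": 0},
    {"claw": -1, "delta_pos": [0, 0, 0], "yaw": 0},
    {"claw": -1, "delta_pos": [0, 0, 0], "yaw": 0},
    {"claw": -1, "delta_pos": [0, 0, -5], "yaw": 0},
    {"claw": -1, "delta_pos": [0, 0, -5], "yaw": 0},
    {"claw": -1, "delta_pos": [0, 0, -5], "yaw": 0},
    {"claw": -1, "delta_pos": [-5, 0, 0], "yaw": 0}
  ]
}}

```text
clock: 5.32
eef_pos: [411.6, -206.0, 413.8]
tcp_rot: [3.137, -0.008, 0.001]
contact_force: [-0.6, 0.1, -0.8]
opening: 0.996
grasp_force: 0.0
```

{"api": "apply_moves", "payload": {
  "deltas": [
    {"claw": -1, "delta_pos": [0, 0, 0], "yaw": -0.181},
    {"claw": -1, "delta_pos": [0, 0, 0], "yaw": -0.181},
    {"claw": -1, "delta_pos": [0, 0, 0], "yaw": -0.181},
    {"claw": -1, "delta_pos": [0, 0, 0], "yaw": -0.181},
    {"claw": -1, "delta_pos": [0, 0, 0], "yaw": -0.181},
    {"claw": -1, "delta_pos": [0, 0, 0], "yaw": -0.181},
    {"claw": -1, "delta_pos": [0, 0, 0], "yaw": -0.181},
    {"claw": -1, "delta_pos": [0, 0, 0], "yaw": -0.179}
  ]
}}

```text
clock: 6.32
eef_pos: [409.1, -205.1, 409.7]
tcp_rot: [3.142, -0.0, 1.452]
contact_force: [-0.6, -0.3, 0.0]
opening: 1.003
grasp_force: 0.0
```

```bash
python3 - <<'E'
from h import *
f=grab("top");g=grab("side")
sp=np.array([541.2,-168])
for n,q in(("top",f),("side",g)):
    cl=cloud(q);d=np.hypot(cl[...,0]-sp[0],cl[...,1]-sp[1])
    m=(cl[...,2]>(100 if n=="top" else 85))&(cl[...,2]<135)&(d>75)&(d<105)
    p=cl[m].mean(0) if m.any() else np.zeros(3);print(n,m.sum(),p.round(1),(np.arctan2(p[1]-sp[1],p[0]-sp[0])%6.2832+2.716-6.2832+1.2).round(3))
cv2.imwrite("pics/locked.png",np.hstack([crop(f,270,160,100,110,4),crop(g,235,110,100,110,4)]))
print(r.sense()["eef_pos"],r.sense()["tcp_rot"])
E
```

```text
top 27 [ 458.5 -205.3  118.1] 1.199
side 54 [ 458.2 -203.   106.8] 1.173
[ 409.12229155 -205.11573136  409.66238158] [-3.14158368e+00  8.24518958e-06  1.44801595e+00]
```

View pics/locked.png

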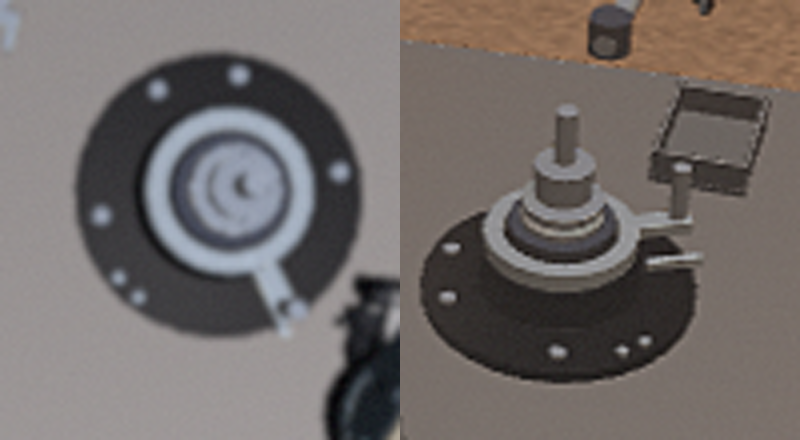

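The ring is locked, with the pin over the mark (about 1.2 rad in both views). Next I'll move above the catch tab at (593.3,212) and look at the residual before descending.

{"api": "apply_moves", "payload": {
  "deltas": [
    {"claw": -1, "delta_pos": [5.456, 1.646, 0], "yaw": 0},
    {"claw": -1, "delta_pos": [5.456, 1.646, 0], "yaw": 0},
    {"claw": -1, "delta_pos": [5.456, 1.646, 0], "yaw": 0},
    {"claw": -1, "delta_pos": [5.456, 1.646, 0], "yaw": 0},
    {"claw": -1, "delta_pos": [5.456, 1.646, 0], "yaw": 0},
    {"claw": -1, "delta_pos": [5.456, 1.646, 0], "yaw": 0},
    {"claw": -1, "delta_pos": [5.456, 1.646, 0], "yaw": 0},
    {"claw": -1, "delta_pos": [5.456, 1.646, 0], "yaw": 0}
  ]
}}

```text
clock: 7.42
eef_pos: [594.7, 213.4, 409.6]
tcp_rot: [3.141, 0.0, 1.441]
contact_force: [0.2, -1.2, -0.5]
opening: 1.003
grasp_force: 0.0
```

{"api": "apply_moves", "payload": {
  "deltas": [
    {"claw": -1, "delta_pos": [0, 0, 0], "yaw": 0}
  ]
}}

```text
clock: 7.55
eef_pos: [595.1, 214.8, 409.2]
tcp_rot: [3.141, -0.001, 1.445]
contact_force: [0.1, -0.6, -0.3]
opening: 1.003
grasp_force: 0.0
```

{"api": "apply_moves", "payload": {
  "deltas": [
    {"claw": -1, "delta_pos": [-0.3, -0.14, 3], "yaw": 0},
    {"claw": -1, "delta_pos": [0, 0, 3], "yaw": 0},
    {"claw": -1, "delta_pos": [0, 0, 2.9], "yaw": 0},
    {"claw": 1, "delta_pos": [0, 0, 0], "yaw": 0},
    {"claw": 1, "delta_pos": [0, 0, 0], "yaw": 0},
    {"claw": 1, "delta_pos": [0, 0, 0], "yaw": 0},
    {"claw": 1, "delta_pos": [0, 0, 0], "yaw": 0},
    {"claw": 1, "delta_pos": [0, 0, 0], "yaw": 0}
  ]
}}

```text
clock: 8.55
eef_pos: [593.5, 208.7, 321.9]
tcp_rot: [3.138, -0.001, 1.446]
contact_force: [4.7, -1.7, 1.3]
opening: 0.109
grasp_force: 34.8
```

{"api": "apply_moves", "payload": {
  "deltas": [
    {"claw": 1, "delta_pos": [0, 0, 0], "yaw": 0},
    {"claw": 1, "delta_pos": [0, 0, 0], "yaw": 0}
  ]
}}

```text
clock: 8.8
eef_pos: [593.5, 208.7, 321.9]
tcp_rot: [3.138, -0.001, 1.446]
contact_force: [4.9, -1.2, 3.2]
opening: 0.112
grasp_force: 35.0
```

The catch is pinched (opening about 9.5 mm). Next I'll swing it along its arc to 0.8 rad.

{"api": "apply_moves", "payload": {
  "deltas": [
    {"claw": 1, "delta_pos": [1.02, 0, 0.05], "yaw": 0},
    {"claw": 1, "delta_pos": [1.0, 0, 0.15], "yaw": 0},
    {"claw": 1, "delta_pos": [0.99, 0, 0.26], "yaw": 0},
    {"claw": 1, "delta_pos": [0.96, 0, 0.34], "yaw": 0},
    {"claw": 1, "delta_pos": [0.92, 0, 0.44], "yaw": 0},
    {"claw": 1, "delta_pos": [0.86, 0, 0.54], "yaw": 0},
    {"claw": 1, "delta_pos": [0.81, 0, 0.61], "yaw": 0},
    {"claw": 1, "delta_pos": [0.75, 0, 0.7], "yaw": 0}
  ]
}}

```text
clock: 9.8
eef_pos: [603.0, 282.0, 291.5]
tcp_rot: [3.137, -0.002, 1.446]
contact_force: [4.7, 0.4, 5.7]
opening: 0.112
grasp_force: 34.0
```

{"api": "apply_moves", "payload": {
  "deltas": [
    {"claw": 1, "delta_pos": [0, 0, 0], "yaw": 0},
    {"claw": 1, "delta_pos": [0, 0, 0], "yaw": 0}
  ]
}}

```text
clock: 10.05
eef_pos: [603.0, 282.1, 291.3]
tcp_rot: [3.137, -0.003, 1.446]
contact_force: [5.7, 3.4, 3.3]
opening: 0.106
grasp_force: 33.6
```

```bash
python3 - <<'E'
from h import *
f=grab("top");g=grab("side")
cv2.imwrite("pics/catch.png",np.hstack([crop(f,160,130,100,110,4),crop(g,180,150,100,140,4)[:440]]))
E
```

```text
(no output)
```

View pics/catch.png

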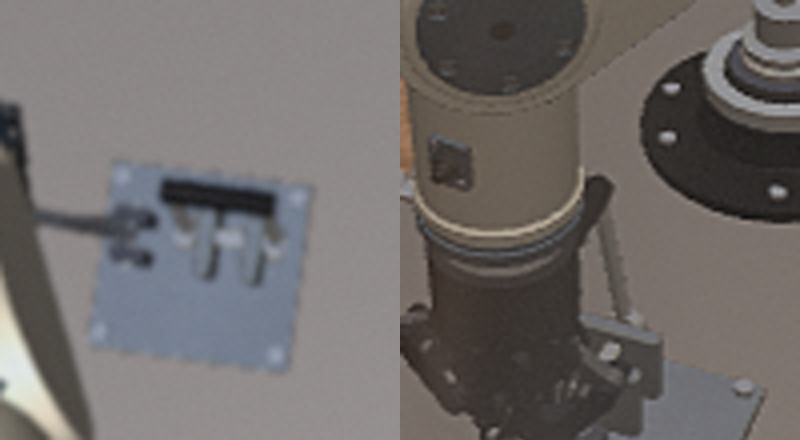

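{"api": "apply_moves", "payload": {
  "deltas": [
    {"claw": -1, "delta_pos": [0, 0, 0], "yaw": 0},
    {"claw": -1, "delta_pos": [0, 0, 0], "yaw": 0},
    {"claw": -1, "delta_pos": [0, 0, 0], "yaw": 0},
    {"claw": -1, "delta_pos": [0, 0, 0], "yaw": 0},
    {"claw": -1, "delta_pos": [0, 0, -4], "yaw": 0},
    {"claw": -1, "delta_pos": [0, 0, -4], "yaw": 0},
    {"claw": -1, "delta_pos": [0, 0, -4], "yaw": 0},
    {"claw": -1, "delta_pos": [0, 0, 0], "yaw": 0}
  ]
}}

```text
clock: 11.15
eef_pos: [602.3, 281.6, 413.6]
tcp_rot: [3.136, -0.003, 1.446]
contact_force: [0.5, 0.2, -0.8]
opening: 1.001
grasp_force: 0.0
```

```bash
python3 - <<'E'
from h import *
f=grab("top");cl=cloud(f)
o=np.array([571.4,142.2,15]);R=Ro.from_euler("z",-.125).as_matrix()
L=(cl-o)@R
m=(abs(L[...,0]-13)<7)&(L[...,1]>150)&(L[...,1]<200)&(L[...,2]>30)&(L[...,2]<150)
print("catch tip region",m.sum(),L[m].mean(0).round(1) if m.any() else "", L[m][:,1].max() if m.any() else"")
h=np.arctan2(L[m][:,1]-72,L[m][:,2]-50);print("angle",np.median(h) if m.any() else"")
m=(abs(L[...,1])<30)&(L[...,2]>150)&(L[...,2]<190)&(abs(L[...,0]-36)<40)
print("bar",m.sum(),L[m].mean(0).round(1) if m.any() else "")
print(r.sense()["eef_pos"])
E
```

```text
catch tip region 34 [ 12.4 161.   76.3] 172.15500056024342
angle 1.2822264413675273
bar 158 [ 34.9   0.2 166.1]
[601.77322681 281.30052297 411.32795653]
```

The catch lies on its stop (about 1.3 rad or more) and the lever is at rest, with the bar at unit (35,0). I'll move over the bar, descend and pinch it.

{"api": "apply_moves", "payload": {
  "deltas": [
    {"claw": -1, "delta_pos": [-4.73, 0.76, 0], "yaw": 0},
    {"claw": -1, "delta_pos": [-4.73, 0.76, 0], "yaw": 0},
    {"claw": -1, "delta_pos": [-4.73, 0.76, 0], "yaw": 0},
    {"claw": -1, "delta_pos": [0, 0, 0], "yaw": 0},
    {"claw": -1, "delta_pos": [0, 0, 0], "yaw": 0}
  ]
}}

```text
clock: 11.82
eef_pos: [606.3, 137.6, 408.7]
tcp_rot: [-3.14, 0.0, 1.445]
contact_force: [0.1, -0.0, -0.0]
opening: 1.002
grasp_force: 0.0
```

{"api": "apply_moves", "payload": {
  "deltas": [
    {"claw": -1, "delta_pos": [0, 0, 3], "yaw": 0},
    {"claw": -1, "delta_pos": [0, 0, 3], "yaw": 0},
    {"claw": -1, "delta_pos": [0, 0, 2.6], "yaw": 0},
    {"claw": -1, "delta_pos": [0, 0, 0], "yaw": 0},
    {"claw": -1, "delta_pos": [0, 0, 0], "yaw": 0}
  ]
}}

```text
clock: 12.45
eef_pos: [606.8, 138.4, 324.4]
tcp_rot: [3.141, -0.0, 1.447]
contact_force: [0.1, -0.5, -0.1]
opening: 0.997
grasp_force: 0.0
```

{"api": "apply_moves", "payload": {
  "deltas": [
    {"claw": 1, "delta_pos": [0, 0, 0], "yaw": 0},
    {"claw": 1, "delta_pos": [0, 0, 0], "yaw": 0},
    {"claw": 1, "delta_pos": [0, 0, 0], "yaw": 0},
    {"claw": 1, "delta_pos": [0, 0, 0], "yaw": 0},
    {"claw": 1, "delta_pos": [0, 0, 0], "yaw": 0},
    {"claw": 1, "delta_pos": [0, 0, 0], "yaw": 0}
  ],
  "grip_force": 40
}}

```text
clock: 13.2
eef_pos: [607.0, 137.5, 324.2]
tcp_rot: [3.14, -0.0, 1.446]
contact_force: [3.8, -0.2, 2.8]
opening: 0.196
grasp_force: 39.2
```

{"api": "apply_moves", "payload": {
  "deltas": [
    {"claw": 1, "delta_pos": [0, -0.957, -0.1], "yaw": 0},
    {"claw": 1, "delta_pos": [0, -0.962, -0.02], "yaw": 0},
    {"claw": 1, "delta_pos": [0, -0.96, 0.07], "yaw": 0},
    {"claw": 1, "delta_pos": [0, -0.95, 0.15], "yaw": 0},
    {"claw": 1, "delta_pos": [0, -0.934, 0.23], "yaw": 0},
    {"claw": 1, "delta_pos": [0, -0.91, 0.31], "yaw": 0},
    {"claw": 1, "delta_pos": [0, -0.88, 0.39], "yaw": 0},
    {"claw": 1, "delta_pos": [0, -0.84, 0.46], "yaw": 0}
  ]
}}

```text
clock: 14.2
eef_pos: [535.1, 147.0, 310.7]
tcp_rot: [3.134, -0.002, 1.446]
contact_force: [5.6, -2.0, 12.4]
opening: 0.19
grasp_force: 41.0
```

{"api": "apply_moves", "payload": {
  "deltas": [
    {"claw": 1, "delta_pos": [0, 0, 0], "yaw": 0},
    {"claw": 1, "delta_pos": [0, 0, 0], "yaw": 0},
    {"claw": 1, "delta_pos": [0, 0, 0], "yaw": 0}
  ]
}}

```text
clock: 14.58
eef_pos: [535.1, 147.0, 310.7]
tcp_rot: [3.135, -0.002, 1.446]
contact_force: [7.0, -2.1, 7.7]
opening: 0.194
grasp_force: 40.6
```

```bash
python3 - <<'E'
from h import *
f=grab("top");g=grab("side")
o=np.array([571.4,142.2,15]);R=Ro.from_euler("z",-.125).as_matrix()
s=r.sense();p=(s["eef_pos"]-o-[0,0,155])@R;print("grip pt in unit",p.round(1),"lever",.15+np.arctan2(20-p[0],p[2]-50),s["contact_force"],s["grasp_force"])
cl=cloud(f);L=(cl-o)@R
m=(abs(L[...,0]-13)<7)&(L[...,1]>150)&(L[...,1]<200)&(L[...,2]>30)&(L[...,2]<150)
print("catch",m.sum(),np.median(np.arctan2(L[m][:,1]-72,L[m][:,2]-50)))
sp=np.array([541.2,-168]);d=np.hypot(cl[...,0]-sp[0],cl[...,1]-sp[1]);m=(cl[...,2]>100)&(cl[...,2]<135)&(d>75)&(d<105)
print("ring pin",m.sum(),cl[m].mean(0).round(1))
cv2.imwrite("pics/end.png",np.hstack([crop(f,160,130,100,110,4),crop(g,180,150,100,140,4)[:440]]))
E
```

```text
grip pt in unit [-36.6   0.2 140.7] lever 0.7081735026671092 [ 7.18887782 -1.76666907  7.83776051] 40.64250111579895
catch 18 1.2951902435307645
ring pin 28 [ 458.3 -205.1  118.2]
```

View pics/end.png

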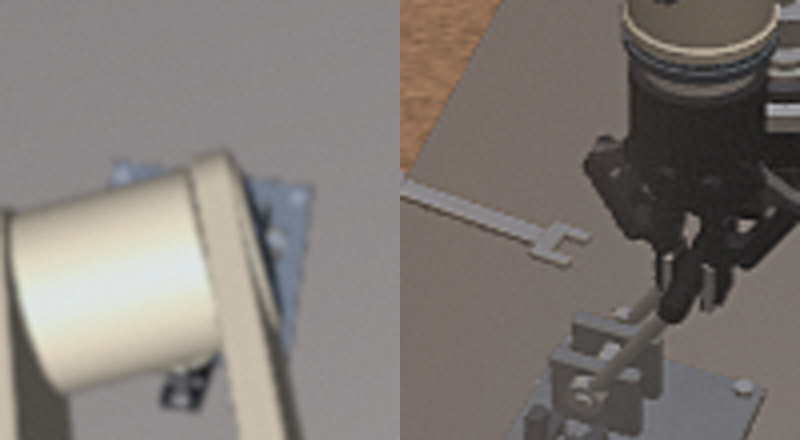

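The lever is at about 0.7 rad with the bar firmly between the fingers. The catch lies open and the pin is on the mark, so I'm handing the job in.

```bash
python3 -c "
from rig import r
print(r.sign_off())"
```

```text
the job is handed in; nothing more can be done
None
```

Job handed in at about 15 s, and the hand-in returned no verdict: the ring measured about 1.2 rad on its locked mark, the catch was lying open at about 1.3 rad, and the lever was held at its stop (about 0.7 rad) with roughly 40 N of grip.

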